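Set a fossil bone up on the measuring board

ROBOT

A 7-joint arm with a two-finger parallel gripper is mounted at the origin on the work surface. World frame = base frame: x ahead of the robot, y to its left, z up, the work surface at z = 0. Lengths are in m, angles in rad, forces in N, time in s.
With the tool pointing down it reaches from about 0.4 to 0.85 m from the base axis. Payload 4.5 kg.
Tool frame: the origin (TCP) lies on the mounting face of the last link; the fingertips stand 173 mm ahead of it and the grasp point (between the pads) lies 155 mm ahead of it; z points along the fingers, x is the direction in which the jaws open and shut, and the axes are right-handed (so a half turn about z gives the same grasp; the last joint's range is limited). The gripper opens to 85 mm and grips with 20 to 120 N. Pads are 22 mm wide; open, the fingers measure 114 mm over their backs; the gripper's body (76 mm by 85 mm) begins 54 mm behind the grasp point. The pads swing forward as they close: fully open they stand 13 mm farther back than shut.
Start: joints at [1.278, 0.689, -0.195, 1.565, 0.157, 0.902, -0.215], TCP at [0.201, -0.592, 0.405] pointing down, gripper open.
Joint ranges: [-3.01, 3.01], [-0.46, 2.08], [-1.47, 1.51], [0.13, 2.56], [-1, 4.14], [0.04, 2.09], [-2.66, 2.66]. Speed limits (rad/s): [2.57, 2.57, 3.14, 3.14, 3.14, 3.14, 3.14].

INTERFACE

Orientations are given as [roll, pitch, yaw] about the fixed x, y, z axes, in that order (R = Rz(yaw) Ry(pitch) Rx(roll)).
In Python, from cell import * gives the robot as it stands.
- The arm moves only by the tool arm_command, never from a script. Its argument "moves" is a list of rows, each a list of 2 entries, a list of its own where there are three numbers: the shift along the tool's x, y, z in mm, then the turn about the tool's z in degrees. A call has 1 to 5 rows; each row is the pose to reach, as a shift and turn from the pose commanded when the call began, along the tool's axes at that moment; what a row does not reach only later rows make up. A row lasts 1/12 s, in which the tool goes at most 41.7 mm and 7.16 degrees, less where a joint would pass 70% of its speed; a pose out of reach is approached as far as the arm can. A call with a gripper value outside its range is refused whole. "gripper" is the closure, from -1 (fully open) to 1 (shut), set as the call begins (left out, the last holds). The fingers move at their own pace and stop on an object; "force" is the grip in N (left out, the last holds). Time passes only in rows, so rows that repeat a pose let the fingers close. It gives the time, the measured TCP pose, the force and the opening at its end, in the units of the state.
- get_state(): the state, without advancing time (a new reading comes with each control period).
- get_image(name): name is "side" or "top" or "wrist"; returns the picture (480x640x3 uint8, red, green, blue); there is no depth.
- camera_model(name): a dict with "K" (3x3 intrinsics, pixels), "xyz" and "rotation" of the camera in the world. Camera axes: x right, y down, z forward; pixel columns grow to the right and rows downward; lengths in m; the calibration is good to about 2 mm. A picture is of the moment at which its call begins: read the wrist's pose just before it. camera_model takes no time and is no camera call; for the wrist camera it gives the pose at the moment of the call.
- sign_off(): hands the job in, once; it reports no verdict.
The state is a dict: "clock": time; "joint_positions": joint angles; "joint_vel": joint speeds; "effort": joint torques, N m; "ee_pos": TCP position; "tool_rot": TCP orientation; "wrist_force": force on the tool from outside, world axes, zero at the start; "wrist_torque": the same for the moment, N m; "grip_width": finger opening in m.
Only numpy, scipy, OpenCV 4.12 (cv2) and the standard library are available. Lean on these libraries where they do the work, as an engineer would, in place of code of your own. Each camera call takes 0.05 s, during which the arm holds its last target.

TASK

Set the brown fossil limb bone up for measuring, only by pushing: push it across the wooden measuring board until it lies along the back fence with its end against the fixed metal end plate, and then push the blue sliding plate up until it touches the bone's other end. Do not push the bone with the sliding plate to bring it home, never take the bone or the plate between the fingers, and do not lift or tip the bone. Leave everything else where it stands and finish with the gripper clear.

Things in the scene. Friction and masses are not known exactly. Their poses are not given: they have to be found in the camera images.
- board: Fixed pale wooden measuring board, 470 mm along y, x = -104 to +71 mm, 18 mm thick, turned up to 17 degrees. Origin: on the table, at mid-length; y runs along it to the fixed end plate (robot's left), x across to the back fence (away from the robot), z up. Dark graduation lines along the front edge.
- fence_face (a point): Point on the face of the wooden fence, mid-length, 14 mm above the board's surface; axes as the board's. The fence runs the board's whole length, 14 mm thick, 28 mm above the board's surface, face at board x = 55 mm.
- end_face (a point): Point on the fixed aluminium end plate's face, 19 mm above the board's surface and 22 mm in front of the fence face, where the middle of the bone's end belongs; axes as the board's. The plate is 18 mm thick, 50 mm above the board, spans board x = -95 to +55 mm, face at board y = 215 mm.
- bone: Dark brown fossil bone lying loose on the board, 120 mm long (y, towards the end plate within 0.3 rad), 44 wide (x), 38 high, 0.25 to 0.45 kg; slides at 2 to 8 N. Ends: flat-faced knobs 24 mm long; the shaft between is 34 mm wide, set in 5 mm each side, with a pale blue strip on top. Origin: centre of the underside, 18 mm above the table.
- bone_head (a point): Centre of the bone's end face nearer the fixed end plate (y = +60 mm, 19 mm above its underside).
- bone_tail (a point): Centre of the bone's other end face, nearer the sliding plate (y = -60 mm, 19 mm above its underside).
- slide (a joint): Travel (m) of the blue sliding plate, growing towards the end plate; stays where left, about 2 N to move, stop at 0.36. At q its face is at board y = -165 mm + q. The plate spans board x = -58 to +52 mm, is 16 mm thick and stands 50 mm above the board's surface. A thin blue foot with a red line lies over the graduations.
- slide_face (a point): Centre of the sliding plate's face that looks to the bone, 26 mm above the board's surface; axes as the board's.
- slide_back (a point): Centre of the sliding plate's back face, away from the bone, 16 mm behind the front face; this is the side to push.
- pot: Bystander: clear plastic sample pot, 38 mm across, 28 mm high, standing on the board's front corner by the end plate. Origin: centre of its underside.
- amber_jar: Bystander: amber glass jar with black cap, 68 mm across, 120 mm high, behind the board. Origin: centre of its underside.
- white_jar: Bystander: white jar with black cap, 72 mm across, 70 mm high, behind the board. Origin: centre of its underside.
- tape_roll: Bystander: cream roll of tape lying flat, 104 mm across, 45 mm high, beyond the end plate. Origin: centre of its underside.
- brush: Bystander: purple-handled brush lying on the table in front of the board, along it, under 30 mm high. Origin: on the underside.
- palette_knife: Bystander: palette knife, 200 mm long, with a dark wooden handle and narrow steel blade, lying on the table in front of the board, along it. Origin: on the underside.
- chip: Bystander: small dark fossil fragment, 50 x 40 x 30 mm, on the table beyond the sliding plate's end of the board. Origin: centre of its underside.
There are look-alikes about, which are no part of the job. Several things have the shape of the bone; the one meant has the colours described above.

How it is judged:
By the outcome, as a careful person would: the job done as asked, in the order asked, and still so for the second after the job is handed in, with the robot touching nothing.
It also fails if it takes over 64 s, if anything falls off the work surface, if the arm or the gripper's body presses on something with over 40 N, if the wrist force passes 120 N, or if a joint passes its speed limit or range.

## Working session

There is one attempt and no reset: what is moved stays moved. The work goes in short steps, Python scripts to look and compute and a tool call to move; the robot and the scene stay as the last step left them, time stands still between calls to the robot, and variables do not carry over. Pictures are saved under pics/ and viewed, and the job is handed in when it is done.

Besides the shell and the picture viewer there is one more tool, called after "Request:" by a JSON object that holds its "method" and its "body". arm_command: Moves the arm, as the interface text tells. Its arguments: {"type":"object","properties":{"moves":{"type":"array"},"gripper":{"type":"number"},"force":{"type":"number"}},"required":["moves"]}

```bash
mkdir -p pics; ls
python3 - <<'E'
from cell import *
import cv2
for n in ("top","side"):
    im=get_image(n); cv2.imwrite(f"pics/{n}0.png",im[:,:,::-1]); m=camera_model(n); print(n,m)
s=get_state(); print({k:s[k] for k in ("clock","ee_pos","tool_rot","wrist_force","grip_width")})
E
```

```text
pics
top {'K': array([[437.97972005,   0.        , 315.12822633],
       [  0.        , 437.97972005, 242.32867069],
       [  0.        ,   0.        ,   1.        ]]), 'xyz': array([0.44986759, 0.02610201, 0.8933681 ]), 'rotation': array([-3.03655313, -0.01835767, -1.56248183])}
side {'K': array([[441.48327257,   0.        , 308.80493332],
       [  0.        , 441.48327257, 239.77237387],
       [  0.        ,   0.        ,   1.        ]]), 'xyz': array([ 0.48142123, -0.69501053,  0.48649037]), 'rotation': array([-2.10941283,  0.0030078 , -0.06752673])}
{'clock': 0.1, 'ee_pos': array([ 0.20050605, -0.59165422,  0.40396615]), 'tool_rot': array([ 3.14147155e+00,  1.64379809e-03, -1.24394416e+00]), 'wrist_force': array([-0.16477522,  0.83556529,  0.42057344]), 'grip_width': 0.08560077928056571}
```

View pics/top0.png

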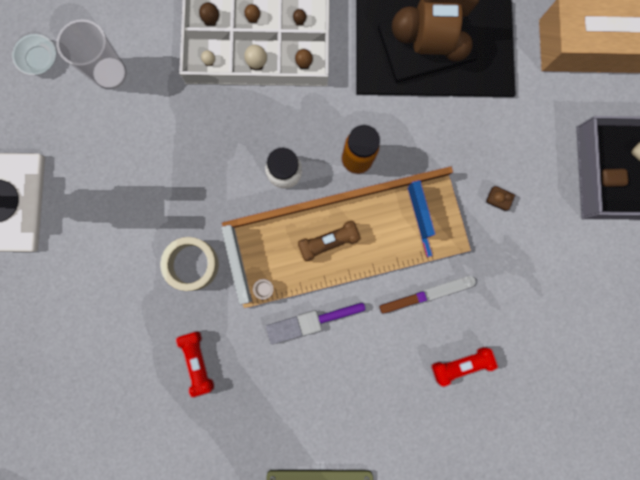

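View pics/side0.png

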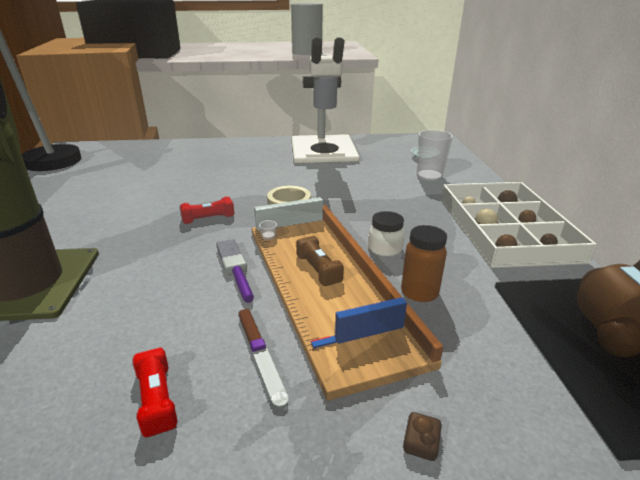

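The top view shows the board tilted, with the bone at about (330,241), the slide at about (422,210), the end plate at about (236,265) and the pot at (263,289). I'll measure next.

```bash
cat > h.py <<'E'
from cell import *
import numpy as np, cv2
from scipy.spatial.transform import Rotation as R
def ray(m,uv):
    d=np.linalg.inv(m["K"])@np.array([uv[0],uv[1],1.]); return R.from_euler("xyz",m["rotation"]).as_matrix()@d
def onz(m,uv,z):
    d=ray(m,uv); o=np.array(m["xyz"]); return o+d*(z-o[2])/d[2]
def proj(m,p):
    q=R.from_euler("xyz",m["rotation"]).as_matrix().T@(np.array(p)-m["xyz"]); q=m["K"]@q; return q[:2]/q[2]
E
python3 - <<'E'
from h import *
im=cv2.imread("pics/top0.png")
c=im[160:320,210:490]; cv2.imwrite("pics/top0z.png",cv2.resize(c,None,fx=2.85,fy=2.85,interpolation=cv2.INTER_CUBIC))
hsv=cv2.cvtColor(im,cv2.COLOR_BGR2HSV)
m=camera_model("top")
# blue plate
b=cv2.inRange(hsv,(100,120,40),(125,255,255)); b[:, :390]=0;b[:, 450:]=0
cs,_=cv2.findContours(b,cv2.RETR_EXTERNAL,cv2.CHAIN_APPROX_NONE)
for c in cs:
    if cv2.contourArea(c)>20: print("blue",cv2.contourArea(c),cv2.boxPoints(cv2.minAreaRect(c)).round(1).tolist())
for p in [(330,241),(350,241),(340,260)]: print(p,im[p[1],p[0]],hsv[p[1],p[0]])
d=cv2.inRange(hsv,(0,60,0),(25,255,115)); d[:215]=0;d[270:]=0;d[:,:290]=0;d[:,370:]=0
cs,_=cv2.findContours(d,cv2.RETR_EXTERNAL,cv2.CHAIN_APPROX_NONE)
for c in cs:
    if cv2.contourArea(c)>20: print("bone",cv2.contourArea(c),cv2.minAreaRect(c),cv2.boxPoints(cv2.minAreaRect(c)).round(1).tolist())
E
```

```text
blue 671.0 [[407.29998779296875, 183.8000030517578], [419.6000061035156, 180.5], [438.8999938964844, 252.39999389648438], [426.5, 255.6999969482422]]
(330, 241) [188 179 167] [103  28 188]
(350, 241) [35 59 87] [ 14 152  87]
(340, 260) [113 164 200] [ 18 111 200]
bone 932.0 ((329.5975341796875, 240.57595825195312), (22.111555099487305, 60.31388473510742), 68.87527465820312) [[297.5, 241.10000610351562], [353.70001220703125, 219.39999389648438], [361.70001220703125, 240.0], [305.5, 261.79998779296875]]
```

View pics/top0z.png

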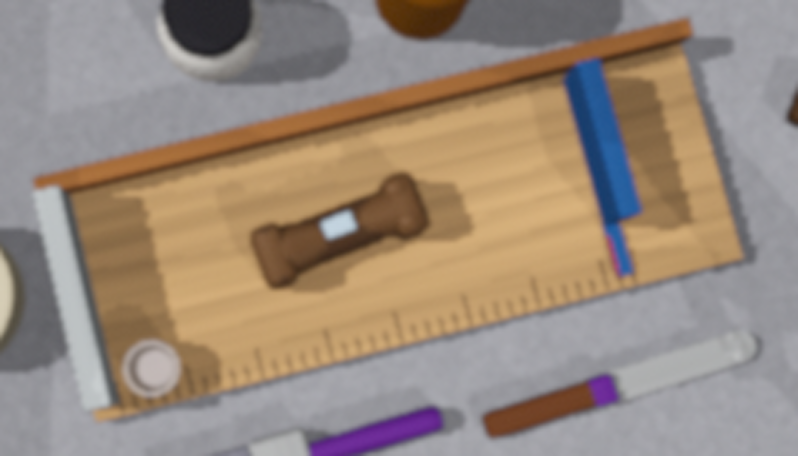

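```bash
cat > fit.py <<'E'
from h import *
from scipy.optimize import least_squares
m=camera_model("top")
def zc(u,v): return (210+(u+.5)/2.85-.5,160+(v+.5)/2.85-.5)
obs=[((744,260),(-104,-235,18)),((97,418),(-104,235,18)),((62,187),(55,215,68)),((113,404),(-95,215,68)),((37,191),(55,233,68)),((88,410),(-95,233,68)),((690,20),(69,-235,46)),((692,38),(55,-235,46))]
P=[(onz(m,zc(*o[0]),o[1][2]/1000)[:2],np.array(o[1][:2])/1000) for o in obs]
def T(p,b): c,s=np.cos(p[2]),np.sin(p[2]); return np.array([p[0]+c*b[0]-s*b[1],p[1]+s*b[0]+c*b[1]])
r=least_squares(lambda p:np.concatenate([T(p,b)-w for w,b in P]),[.5,0,0])
B=r.x
if __name__=="__main__":
    print(B,np.degrees(B[2])); print((r.fun.reshape(-1,2)*1000).round(1))
def tob(w): c,s=np.cos(B[2]),np.sin(B[2]); d=np.array(w[:2])-B[:2]; return np.array([c*d[0]+s*d[1],-s*d[0]+c*d[1]])*1000
E
python3 fit.py
python3 - <<'E'
from fit import *
print("slide top corners z68", [tob(onz(m,zc(*q),.068)).round(1).tolist() for q in [(566,75),(598,60),(606,222),(638,212)]])
print("bone corners z45",[tob(onz(m,q,.045)).round(1).tolist() for q in [(297.5,241.1),(353.7,219.4),(361.7,240),(305.5,261.8)]])
h=[zc(338,224)]; print("strip z~54",[tob(onz(m,q,.054)).round(1) for q in h])
print("pot",tob(onz(m,zc(152,368),.04)))
s=get_state(); print("tcp board",tob(s["ee_pos"]), s["tool_rot"])
c=camera_model("wrist"); print(c)
E
```

```text
[ 0.57005624 -0.05057739  0.25176233] 14.424918785320164
[[-0.2 -0.5]
 [-3.   0.4]
 [ 1.9  0.7]
 [-0.5  0.6]
 [ 0.3  1.6]
 [-1.   1.8]
 [ 1.7 -1.1]
 [ 1.  -3.5]]
slide top corners z68 [[46.6, -132.3], [51.4, -156.2], [-56.5, -132.1], [-55.1, -154.8]]
bone corners z45 [[-3.7, 100.3], [11.6, -16.9], [-31.6, -21.9], [-46.6, 94.8]]
strip z~54 [array([-13.5,  41.4])]
pot [-77.32663053 186.9597949 ]
tcp board [-492.68833379 -431.96027807] [ 3.14147155e+00  1.64379809e-03 -1.24394416e+00]
{'K': array([[335.47324511,   0.        , 321.53633924],
       [  0.        , 335.47324511, 242.25848419],
       [  0.        ,   0.        ,   1.        ]]), 'xyz': array([ 0.28001238, -0.56583035,  0.37379764]), 'rotation': array([ 2.81506166e+00,  1.83577672e-03, -1.24371135e+00])}
```

```bash
cat > go.py <<'E'
from fit import *
import sys
from scipy.spatial.transform import Rotation as R
def go(bx,by,ztip):
    s=get_state(); w=T(B,np.array([bx,by])/1000); t=np.array([w[0],w[1],ztip/1000+.173])
    Rt=R.from_euler("xyz",s["tool_rot"]).as_matrix()
    yaw=s["tool_rot"][2]; print("clock",s["clock"],"at",tob(s["ee_pos"]).round(1),round(s["ee_pos"][2]*1000-173,1),"shift",(Rt.T@(t-s["ee_pos"])*1000).round(1),"turn",round(np.degrees(-(B[2]-np.pi/2-yaw)),2))
if __name__=="__main__": go(*map(float,sys.argv[1:4]))
E
python3 go.py -68 45 150
python3 - <<'E'
from fit import *
print("amber",tob(onz(m,(363,140),.12)),"white",tob(onz(m,(283,163),.07)))
E
```

```text
clock 0.1 at [-492.7 -432. ] 231.0 shift [-443.6 -459.3   81.6] turn 4.3
amber [139.72437902 -59.30749616] white [147.12265582  91.64887518]
```

Request:
{"method": "arm_command", "body": {"moves": [[[-35, -36, 0], 4.3], [[-60, -62, 0], 4.3], [[-88, -91, 0], 4.3], [[-115, -119, 0], 4.3], [[-142, -147, 0], 4.3]], "gripper": 1}}

```text
clock: 0.52
ee_pos: [0.2948, -0.4081, 0.4045]
tool_rot: [-3.142, 0.001, -1.319]
wrist_force: [0.3, 0.4, 0.8]
grip_width: 0.0257
```

```bash
python3 go.py -68 45 100
```

```text
clock 0.5167 at [-355.7 -277.7] 231.5 shift [-322.6 -287.7  131.8] turn 0.01
```

Request:
{"method": "arm_command", "body": {"moves": [[[-30, -27, 0], 0], [[-60, -54, 0], 0], [[-90, -80, 0], 0], [[-120, -107, 0], 0], [[-150, -134, 10], 0]]}}

```text
clock: 0.93
ee_pos: [0.3876, -0.2301, 0.3957]
tool_rot: [-3.139, -0.002, -1.32]
wrist_force: [0.8, 0.4, -0.3]
grip_width: 0.0003
```

Request:
{"method": "arm_command", "body": {"moves": [[[-30, -27, 20], 0], [[-60, -54, 40], 0], [[-90, -81, 60], 0], [[-120, -107, 80], 0], [[-150, -134, 100], 0]]}}

```text
clock: 1.35
ee_pos: [0.4728, -0.0641, 0.3009]
tool_rot: [3.141, -0.0, -1.319]
wrist_force: [0.1, 0.3, 0.3]
grip_width: -0.0
```

```bash
python3 go.py -68 45 60;  python3 - <<'E'
from h import *
for n in ("wrist",):
    im=get_image(n); cv2.imwrite(f"pics/{n}1.png",im[:,:,::-1]);print(camera_model(n))
E
```

```text
clock 1.35 at [-97.5  11.1] 127.9 shift [-33.9 -29.6  67.9] turn 0.0
{'K': array([[335.47324511,   0.        , 321.53633924],
       [  0.        , 335.47324511, 242.25848419],
       [  0.        ,   0.        ,   1.        ]]), 'xyz': array([ 0.55730154, -0.03410844,  0.26835479]), 'rotation': array([ 2.81837664,  0.00662623, -1.30553554])}
```

View pics/wrist1.png

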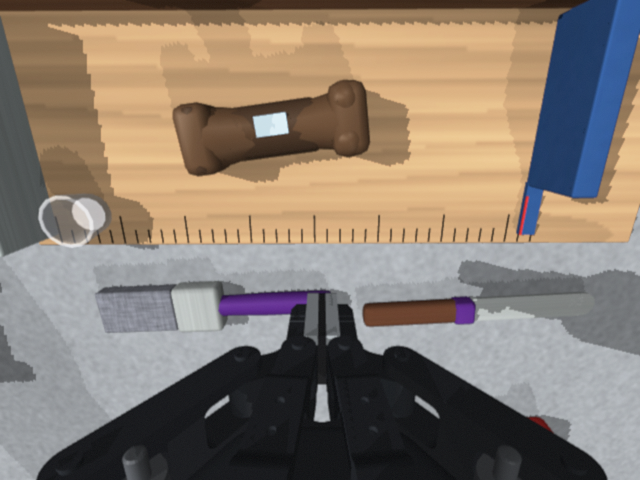

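The wrist view shows the bone from (175,140) to (368,115), the fence base at about row 10, the slide face base at about (528,188) to (560,10), and the front edge at row 242. I'll check these against the top-view fit.

Run:
```python
from fit import *
w={'K':camera_model("wrist")["K"],'xyz':np.array([ 0.55730154, -0.03410844,  0.26835479]),'rotation':np.array([ 2.81837664,  0.00662623, -1.30553554])}
f=lambda u,v,z:tob(onz(w,(u,v),z/1000)).round(1)
print("front edge",f(100,242,18),f(500,242,18)); print("fence base",f(100,11,18),f(450,11,18))
print("endplate base",f(45,200,18)); print("slide base",f(528,190,18),f(558,10,18))
print("bone head corners z37",f(175,110,37),f(193,174,37),"tail",f(360,82,37),f(368,153,37))
print("strip",f(270,124,54))
```

```text
front edge [-94.7 194.8] [ -89.7 -120.2]
fence base [ 62.2 163.9] [ 64.8 -60.2]
endplate base [-61.6 230.1]
slide base [ -48.7 -133.6] [  66.1 -128.7]
bone head corners z37 [  2.6 115.2] [-38. 108.] tail [20.5 -3.1] [-22.5 -10.5]
strip [-5.3 51.7]
```

```bash
python3 go.py -70 45 28
```

```text
clock 1.4 at [-92.   18.9] 125.2 shift [-25.2 -22.   97.5] turn 0.76
```

Request:
{"method": "arm_command", "body": {"moves": [[[0, 0, 0], 0], [[0, 0, 0], 0]]}}

```text
clock: 1.57
ee_pos: [0.4723, -0.0652, 0.3014]
tool_rot: [3.14, 0.0, -1.317]
wrist_force: [-0.2, -0.9, 0.3]
grip_width: 0.0
```

```bash
python3 go.py -70 45 28
```

```text
clock 1.5667 at [-98.3  10.2] 128.4 shift [-34.7 -28.6 100.3] turn 0.12
```

Request:
{"method": "arm_command", "body": {"moves": [[[-20, -14, 15], 0], [[-35, -29, 35], 0], [[-35, -29, 60], 0], [[-35, -29, 80], 0], [[-35, -29, 90], 0]]}}

```text
clock: 1.98
ee_pos: [0.491, -0.0264, 0.2106]
tool_rot: [3.139, -0.0, -1.321]
wrist_force: [-1.0, -0.6, 0.5]
grip_width: -0.0003
```

Request:
{"method": "arm_command", "body": {"moves": [[[0, 0, 5], 0], [[0, 0, 10], 0], [[0, 0, 10], 0]]}}

```text
clock: 2.23
ee_pos: [0.4917, -0.0257, 0.2021]
tool_rot: [3.142, -0.0, -1.321]
wrist_force: [0.9, 0.2, 0.2]
grip_width: -0.0001
```

```bash
python3 go.py -20 45 28
```

```text
clock 2.2333 at [-69.7  43.6] 29.1 shift [ -1.5 -49.7   1.1] turn -0.1
```

Request:
{"method": "arm_command", "body": {"moves": [[[0, -6, 0], 0], [[0, -12, 0], 0], [[0, -18, 0], 0], [[0, -22, 0], 0], [[0, -26, 0], 0]]}}

```text
clock: 2.65
ee_pos: [0.5165, -0.0184, 0.2023]
tool_rot: [3.139, 0.0, -1.319]
wrist_force: [-7.4, -1.9, 5.4]
grip_width: -0.0001
```

Request:
{"method": "arm_command", "body": {"moves": [[[0, -4, 0], 0], [[0, -8, 0], 0], [[0, -12, 0], 0], [[0, -16, 0], 0], [[0, -20, 0], 0]]}}

```text
clock: 3.07
ee_pos: [0.5337, -0.0139, 0.2018]
tool_rot: [3.133, 0.001, -1.319]
wrist_force: [-7.5, -0.4, 6.5]
grip_width: 0.0
```

Request:
{"method": "arm_command", "body": {"moves": [[[0, -3, 0], 0], [[0, -6, 0], 0], [[0, -9, 0], 0], [[0, -12, 0], 0], [[0, -14, 0], 0]]}}

```text
clock: 3.48
ee_pos: [0.5475, -0.0104, 0.2018]
tool_rot: [3.134, 0.001, -1.319]
wrist_force: [-6.6, -1.3, 4.7]
grip_width: -0.0001
```

```bash
python3 go.py 5 45 28;  python3 - <<'E'
from h import *
print(camera_model("wrist"))
im=get_image("wrist"); cv2.imwrite(f"pics/wrist2.png",im[:,:,::-1])
im=get_image("top"); cv2.imwrite(f"pics/top2.png",cv2.resize(im[160:320,210:490,::-1],None,fx=2.85,fy=2.85,interpolation=cv2.INTER_CUBIC))
E
```

```text
clock 3.4833 at [-11.8  44.6] 28.8 shift [ -0.4 -16.8   0.7] turn -0.02
{'K': array([[335.47324511,   0.        , 321.53633924],
       [  0.        , 335.47324511, 242.25848419],
       [  0.        ,   0.        ,   1.        ]]), 'xyz': array([0.62855424, 0.0094502 , 0.1710464 ]), 'rotation': array([ 2.80732552e+00,  6.10771354e-04, -1.31904995e+00])}
```

View pics/wrist2.png

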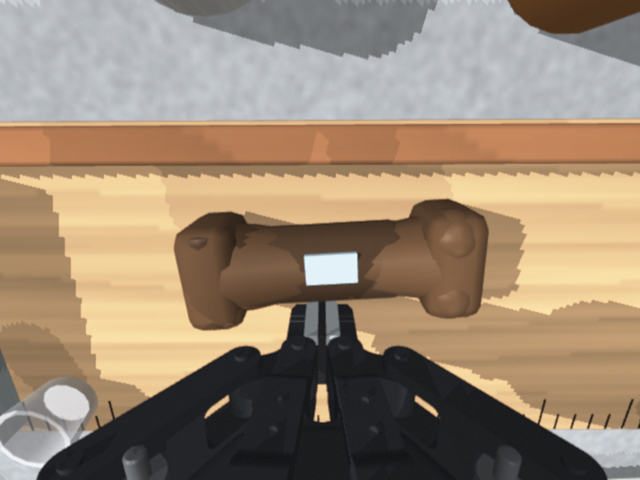

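View pics/top2.png

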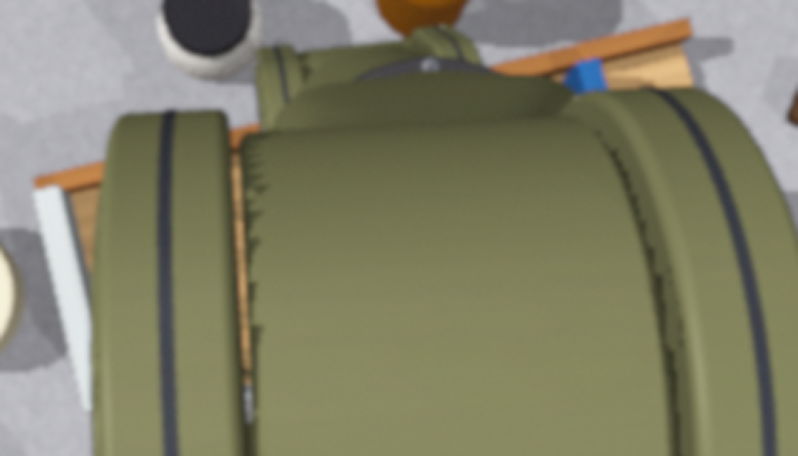

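The wrist view shows the bone nearly square, from (178,235) to (487,225), with the fence base at row 170 about 15 mm ahead. I'll keep pushing.

Request:
{"method": "arm_command", "body": {"moves": [[[0, -3, 0], 0], [[0, -6, 0], 0], [[0, -8, 0], 0], [[0, -10, 0], 0], [[0, -12, 0], 0]]}}

```text
clock: 4.0
ee_pos: [0.5591, -0.0074, 0.2018]
tool_rot: [3.134, 0.001, -1.319]
wrist_force: [-7.3, -1.1, 6.7]
grip_width: 0.0
```

Request:
{"method": "arm_command", "body": {"moves": [[[0, -2, 0], 0], [[0, -3, 0], 0], [[0, -4, 0], 0], [[0, -4, 0], 0]]}}

```text
clock: 4.33
ee_pos: [0.5631, -0.0064, 0.2018]
tool_rot: [3.134, 0.0, -1.319]
wrist_force: [-6.8, -2.2, 4.4]
grip_width: -0.0003
```

```bash
python3 go.py 5 45 28
```

```text
clock 4.3333 at [ 4.2 44.6] 28.8 shift [-0.4 -0.8  0.8] turn -0.02
```

Request:
{"method": "arm_command", "body": {"moves": [[[0, -1, 0], 0], [[0, -2, 0], 0], [[0, -2, 0], 0]]}}

```text
clock: 4.58
ee_pos: [0.5651, -0.0059, 0.2018]
tool_rot: [3.134, 0.0, -1.319]
wrist_force: [-5.6, -1.7, 4.3]
grip_width: -0.0
```

Request:
{"method": "arm_command", "body": {"moves": [[[0, -1, 0], 0], [[0, -2, 0], 0], [[0, -2, 0], 0]]}}

```text
clock: 4.83
ee_pos: [0.5664, -0.0055, 0.2017]
tool_rot: [3.132, 0.001, -1.319]
wrist_force: [-7.7, -1.2, 6.3]
grip_width: -0.0002
```

```bash
python3 go.py 5 45 28;  python3 - <<'E'
from h import *
im=get_image("wrist"); cv2.imwrite(f"pics/wrist3.png",im[:,:,::-1])
E
```

```text
clock 4.8333 at [ 7.7 44.5] 28.7 shift [-0.5  2.7  0.8] turn -0.02
```

View pics/wrist3.png

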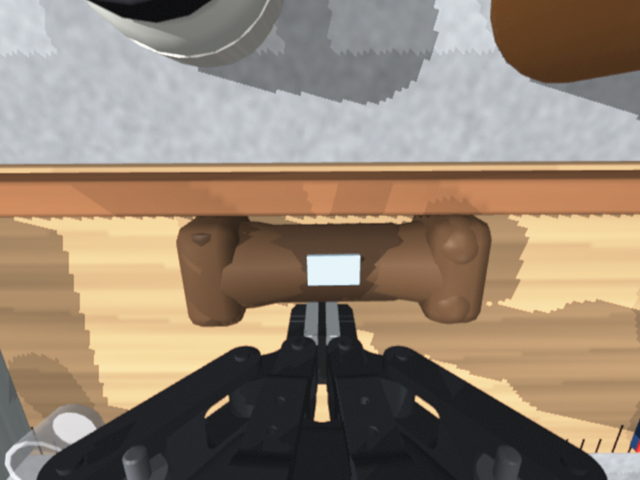

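Request:
{"method": "arm_command", "body": {"moves": [[[0, -1, 0], 0], [[0, -2, 0], 0], [[0, -2, 0], 0]]}}

```text
clock: 5.13
ee_pos: [0.5671, -0.0054, 0.2017]
tool_rot: [3.129, 0.001, -1.32]
wrist_force: [-9.5, -2.3, 8.3]
grip_width: -0.0001
```

Request:
{"method": "arm_command", "body": {"moves": [[[0, -1, 0], 0], [[0, -2, 0], 0], [[0, -2, 0], 0]]}}

```text
clock: 5.38
ee_pos: [0.5678, -0.0051, 0.2016]
tool_rot: [3.125, 0.001, -1.32]
wrist_force: [-14.0, -2.3, 11.2]
grip_width: -0.0001
```

Firm contact at 14 N, so the bone is on the fence. I'll go round to the tail.

Request:
{"method": "arm_command", "body": {"moves": [[[0, 10, 0], 0], [[0, 25, 0], 0], [[10, 40, 0], 0], [[35, 44, 0], 0], [[65, 44, 0], 0]]}}

```text
clock: 5.8
ee_pos: [0.5456, -0.0763, 0.2019]
tool_rot: [3.139, 0.002, -1.315]
wrist_force: [0.5, 0.2, -0.5]
grip_width: 0.0
```

Request:
{"method": "arm_command", "body": {"moves": [[[25, 0, 0], 0], [[35, 0, 3], 0], [[35, 0, 3], 0], [[35, 0, 3], 0]]}}

```text
clock: 6.13
ee_pos: [0.5553, -0.111, 0.1987]
tool_rot: [3.141, 0.001, -1.319]
wrist_force: [-0.4, 0.5, -0.6]
grip_width: 0.0002
```

```bash
python3 go.py 34 -55 25;  python3 - <<'E'
from h import *
print(camera_model("wrist"))
im=get_image("wrist"); cv2.imwrite(f"pics/wrist4.png",im[:,:,::-1])
E
```

```text
clock 6.1333 at [-29.3 -54.8] 25.7 shift [  0.2 -63.3   0.7] turn -0.01
{'K': array([[335.47324511,   0.        , 321.53633924],
       [  0.        , 335.47324511, 242.25848419],
       [  0.        ,   0.        ,   1.        ]]), 'xyz': array([ 0.63658057, -0.09111935,  0.16852109]), 'rotation': array([ 2.81498740e+00,  1.24625558e-03, -1.31906105e+00])}
```

View pics/wrist4.png

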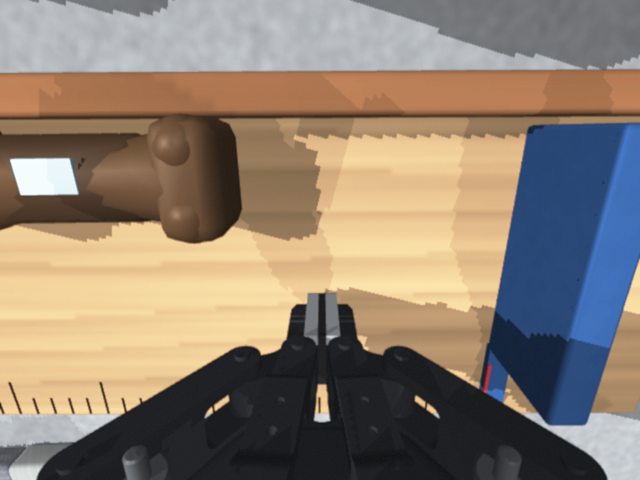

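Run:
```python
from fit import *
w={'K':camera_model("wrist")["K"],'xyz':np.array([ 0.63658057, -0.09111935,  0.16852109]),'rotation':np.array([ 2.81498740e+00,  1.24625558e-03, -1.31906105e+00])}
f=lambda u,v,z:tob(onz(w,(u,v),z/1000)).round(1)
print("cam",tob(w['xyz']))
print("fence row117 z46/18",f(300,117,46),f(300,117,18)," row 70 z46",f(300,70,46))
print("tail knob side col240 z37",f(241,200,37),"front row242 z30",f(205,242,30),"fence side",f(205,116,46),f(205,116,37))
print("slide face base",f(500,290,18),f(525,160,18))
print("fingertip",f(322,293,26))
```

```text
cam [ 54.32769481 -55.83582572]
fence row117 z46/18 [ 58.1 -48.3] [ 59.  -46.6]  row 70 z46 [ 72.6 -48.6]
tail knob side col240 z37 [ 27.5 -23.7] front row242 z30 [ 7.5 -4.8] fence side [ 58.4 -15.8] [ 58.7 -12.9]
slide face base [ -21.7 -144.4] [  41.3 -144.6]
fingertip [-19.3 -55.9]
```

Request:
{"method": "arm_command", "body": {"moves": [[[0, -20, 0], 0], [[0, -40, 0], 0], [[0, -55, 0], 0], [[0, -65, 0], 0], [[0, -65, 0], 0]]}}

```text
clock: 6.6
ee_pos: [0.6203, -0.0913, 0.1991]
tool_rot: [-3.138, 0.002, -1.314]
wrist_force: [0.1, 0.7, -1.0]
grip_width: 0.0002
```

Request:
{"method": "arm_command", "body": {"moves": [[[-5, 0, 0], 0], [[-10, 0, 0], 0], [[-14, 0, 0], 0], [[-18, 0, 0], 0], [[-22, 0, 0], 0]]}}

```text
clock: 7.02
ee_pos: [0.6123, -0.0738, 0.199]
tool_rot: [3.141, -0.0, -1.319]
wrist_force: [0.9, -1.8, 0.2]
grip_width: -0.0001
```

Request:
{"method": "arm_command", "body": {"moves": [[[-4, 0, 0], 0], [[-8, 0, 0], 0], [[-12, 0, 0], 0], [[-16, 0, 0], 0], [[-20, 0, 0], 0]]}}

```text
clock: 7.43
ee_pos: [0.6075, -0.0556, 0.199]
tool_rot: [3.141, -0.001, -1.32]
wrist_force: [-0.5, -5.4, 1.5]
grip_width: -0.0001
```

```bash
python3 go.py 36 80 25;  python3 - <<'E'
from h import *
im=get_image("wrist"); cv2.imwrite(f"pics/wrist5.png",im[:,:,::-1])
E
```

```text
clock 7.4333 at [ 35.  -14.2] 26.0 shift [-94.2  -0.9   0.8] turn -0.06
```

View pics/wrist5.png

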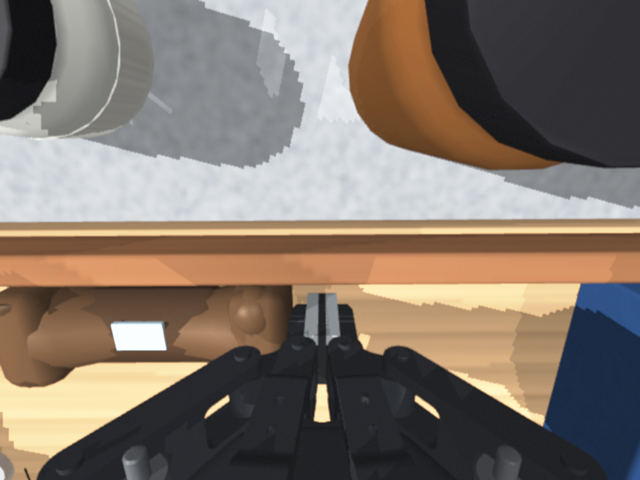

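The bone is moving along the fence and staying square. I'll continue.

Request:
{"method": "arm_command", "body": {"moves": [[[-4, 0, 0], 0], [[-8, 0, 0], 0], [[-12, 0, 0], 0], [[-16, 0, 0], 0], [[-20, 0, 0], 0]]}}

```text
clock: 7.9
ee_pos: [0.6025, -0.0364, 0.1989]
tool_rot: [3.14, -0.001, -1.32]
wrist_force: [-0.9, -5.2, 1.6]
grip_width: 0.0003
```

Request:
{"method": "arm_command", "body": {"moves": [[[-4, 0, 0], 0], [[-8, 0, 0], 0], [[-12, 0, 0], 0], [[-16, 0, 0], 0], [[-20, 0, 0], 0]]}}

```text
clock: 8.32
ee_pos: [0.5975, -0.017, 0.1989]
tool_rot: [3.14, -0.001, -1.32]
wrist_force: [-1.4, -5.2, 1.4]
grip_width: -0.0003
```

Request:
{"method": "arm_command", "body": {"moves": [[[-4, 0, 0], 0], [[-8, 0, 0], 0], [[-12, 0, 0], 0], [[-16, 0, 0], 0], [[-20, 0, 0], 0]]}}

```text
clock: 8.73
ee_pos: [0.5924, 0.0023, 0.199]
tool_rot: [3.14, -0.002, -1.32]
wrist_force: [-1.2, -5.6, 1.0]
grip_width: -0.0001
```

```bash
python3 go.py 36 80 25;  python3 - <<'E'
from h import *
print(camera_model("wrist"))
im=get_image("wrist"); cv2.imwrite(f"pics/wrist6.png",im[:,:,::-1])
E
```

```text
clock 8.7333 at [34.8 45.6] 26.0 shift [-34.4  -1.1   0.9] turn -0.07
{'K': array([[335.47324511,   0.        , 321.53633924],
       [  0.        , 335.47324511, 242.25848419],
       [  0.        ,   0.        ,   1.        ]]), 'xyz': array([0.67371844, 0.02196774, 0.16864919]), 'rotation': array([ 2.81346345e+00, -1.45684536e-03, -1.32005188e+00])}
```

View pics/wrist6.png

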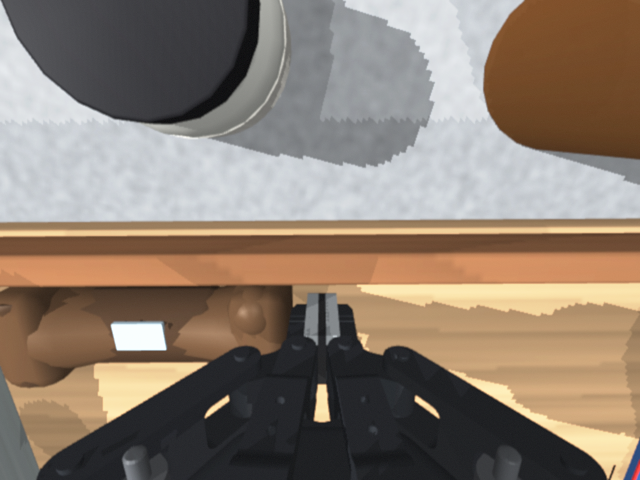

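Request:
{"method": "arm_command", "body": {"moves": [[[-4, 0, 0], 0], [[-8, 0, 0], 0], [[-12, 0, 0], 0], [[-16, 0, 0], 0], [[-20, 0, 0], 0]]}}

```text
clock: 9.2
ee_pos: [0.5874, 0.0216, 0.1989]
tool_rot: [3.14, -0.002, -1.32]
wrist_force: [-1.7, -6.3, 2.6]
grip_width: -0.0001
```

Request:
{"method": "arm_command", "body": {"moves": [[[-2, 0, 0], 0], [[-4, 0, 0], 0], [[-6, 0, 0], 0], [[-7, 0, 0], 0], [[-8, 0, 0], 0]]}}

```text
clock: 9.62
ee_pos: [0.5854, 0.0293, 0.1989]
tool_rot: [3.14, -0.002, -1.32]
wrist_force: [-1.5, -5.5, 2.4]
grip_width: 0.0003
```

```bash
python3 go.py 36 80 25;  python3 - <<'E'
from h import *
print(camera_model("wrist"))
im=get_image("wrist"); cv2.imwrite(f"pics/wrist7.png",im[:,:,::-1])
E
```

```text
clock 9.6167 at [34.8 73.5] 25.9 shift [-6.5 -1.2  0.9] turn -0.07
{'K': array([[335.47324511,   0.        , 321.53633924],
       [  0.        , 335.47324511, 242.25848419],
       [  0.        ,   0.        ,   1.        ]]), 'xyz': array([0.66668015, 0.04900025, 0.16861189]), 'rotation': array([ 2.81316429e+00, -1.46048068e-03, -1.31995471e+00])}
```

View pics/wrist7.png

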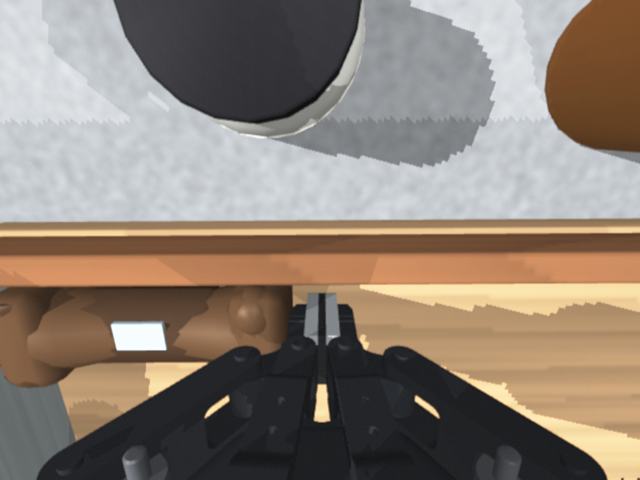

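Close to the plate, so I'll creep until the force rises.

Request:
{"method": "arm_command", "body": {"moves": [[[-1, 0, 0], 0], [[-2, 0, 0], 0], [[-3, 0, 0], 0], [[-4, 0, 0], 0], [[-4, 0, 0], 0]]}}

```text
clock: 10.08
ee_pos: [0.5844, 0.0333, 0.1989]
tool_rot: [3.14, -0.001, -1.32]
wrist_force: [-1.4, -6.3, 2.3]
grip_width: -0.0002
```

Request:
{"method": "arm_command", "body": {"moves": [[[-1, 0, 0], 0], [[-2, 0, 0], 0], [[-2, 0, 0], 0]]}}

```text
clock: 10.33
ee_pos: [0.5839, 0.0352, 0.1989]
tool_rot: [3.139, -0.001, -1.32]
wrist_force: [-2.0, -5.1, 2.0]
grip_width: -0.0002
```

Request:
{"method": "arm_command", "body": {"moves": [[[-1, 0, 0], 0], [[-2, 0, 0], 0], [[-2, 0, 0], 0]]}}

```text
clock: 10.58
ee_pos: [0.5834, 0.0372, 0.1989]
tool_rot: [3.139, -0.001, -1.32]
wrist_force: [-0.8, -6.3, 1.3]
grip_width: 0.0002
```

Request:
{"method": "arm_command", "body": {"moves": [[[-1, 0, 0], 0], [[-2, 0, 0], 0], [[-2, 0, 0], 0]]}}

```text
clock: 10.83
ee_pos: [0.5829, 0.0391, 0.1989]
tool_rot: [3.139, -0.001, -1.32]
wrist_force: [-1.3, -5.0, 1.6]
grip_width: -0.0001
```

Request:
{"method": "arm_command", "body": {"moves": [[[-1, 0, 0], 0], [[-2, 0, 0], 0], [[-2, 0, 0], 0]]}}

```text
clock: 11.08
ee_pos: [0.5827, 0.0396, 0.199]
tool_rot: [3.14, -0.003, -1.321]
wrist_force: [-0.9, -8.8, 1.4]
grip_width: -0.0002
```

Request:
{"method": "arm_command", "body": {"moves": [[[-1, 0, 0], 0], [[-2, 0, 0], 0], [[-2, 0, 0], 0]]}}

```text
clock: 11.33
ee_pos: [0.5825, 0.0399, 0.199]
tool_rot: [3.14, -0.006, -1.323]
wrist_force: [0.2, -12.2, 0.2]
grip_width: -0.0004
```

Request:
{"method": "arm_command", "body": {"moves": [[[10, 0, 0], 0], [[25, 0, -10], 0], [[25, 20, -40], 0], [[25, 50, -70], 0], [[15, 80, -100], 0]]}}

```text
clock: 11.75
ee_pos: [0.5105, 0.0088, 0.2979]
tool_rot: [-3.14, 0.0, -1.321]
wrist_force: [1.0, 0.1, 0.7]
grip_width: 0.0002
```

Request:
{"method": "arm_command", "body": {"moves": [[[-20, 20, 0], 0], [[-40, 40, 0], 0], [[-40, 40, 0], 0], [[-40, 40, 0], 0], [[-40, 40, 0], 0]]}}

```text
clock: 12.17
ee_pos: [0.4629, 0.039, 0.2973]
tool_rot: [-3.139, 0.001, -1.318]
wrist_force: [-0.8, -0.7, 0.7]
grip_width: 0.0002
```

```bash
python3 go.py -30 155 28;  python3 - <<'E'
from h import *
print(camera_model("wrist"))
im=get_image("wrist"); cv2.imwrite(f"pics/wrist8.png",im[:,:,::-1])
E
```

```text
clock 12.1667 at [-81.5 113.5] 124.3 shift [-41.4 -51.3  96.4] turn 0.08
{'K': array([[335.47324511,   0.        , 321.53633924],
       [  0.        , 335.47324511, 242.25848419],
       [  0.        ,   0.        ,   1.        ]]), 'xyz': array([0.544156  , 0.05903201, 0.26727851]), 'rotation': array([ 2.81735054e+00,  8.26034348e-04, -1.31751498e+00])}
```

View pics/wrist8.png

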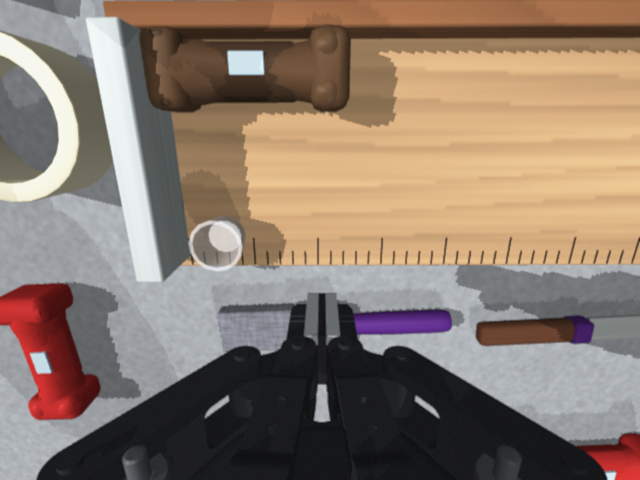

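Run:
```python
import cv2
im=cv2.imread("pics/wrist8.png"); cv2.imwrite("pics/wrist8z.png",cv2.resize(im[10:130,110:380],None,fx=2.9,fy=2.9,interpolation=cv2.INTER_CUBIC))
```

```text
(no output)
```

View pics/wrist8z.png

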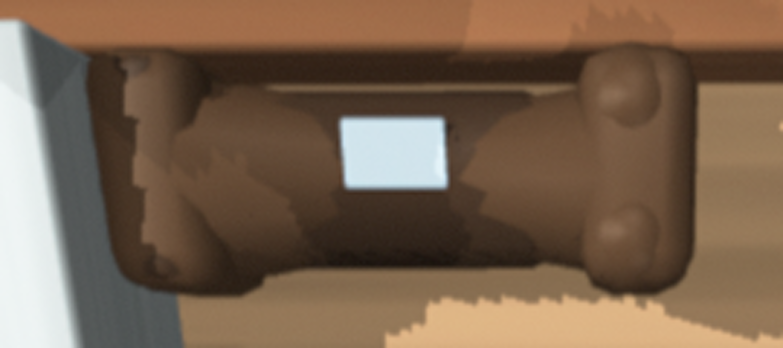

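The bone is seated within about 1 mm. I'll give the shaft a light sideways nudge to make sure of the fence contact, then press the tail again.

Request:
{"method": "arm_command", "body": {"moves": [[[-22, -30, 0], 0], [[-44, -51, 10], 0], [[-44, -51, 45], 0], [[-44, -51, 75], 0], [[-44, -51, 96], 0]]}}

```text
clock: 12.63
ee_pos: [0.5013, 0.0939, 0.1986]
tool_rot: [-3.141, 0.0, -1.319]
wrist_force: [-0.2, -1.2, 0.5]
grip_width: -0.0001
```

Request:
{"method": "arm_command", "body": {"moves": [[[0, -8, 0], 0], [[0, -16, 0], 0], [[0, -24, 0], 0], [[0, -30, 0], 0], [[0, -34, 0], 0]]}}

```text
clock: 13.05
ee_pos: [0.5354, 0.1023, 0.2026]
tool_rot: [-3.137, -0.0, -1.319]
wrist_force: [-0.4, 0.2, 0.2]
grip_width: 0.0001
```

```bash
python3 go.py 8 158 26
```

```text
clock 13.05 at [  4.5 156.7] 29.6 shift [-1.3 -3.5  3.7] turn -0.02
```

Request:
{"method": "arm_command", "body": {"moves": [[[0, -1, 0], 0], [[0, -2, 0], 0], [[0, -3, 0], 0], [[0, -3, 0], 0]]}}

```text
clock: 13.38
ee_pos: [0.5361, 0.1027, 0.2013]
tool_rot: [3.142, -0.0, -1.319]
wrist_force: [-0.2, -0.8, 0.6]
grip_width: 0.0001
```

Request:
{"method": "arm_command", "body": {"moves": [[[0, -1, 0], 0], [[0, -2, 0], 0], [[0, -2, 0], 0]]}}

```text
clock: 13.63
ee_pos: [0.5376, 0.1031, 0.201]
tool_rot: [3.14, -0.0, -1.319]
wrist_force: [-1.5, -0.3, 1.0]
grip_width: -0.0001
```

Request:
{"method": "arm_command", "body": {"moves": [[[0, -1, 0], 0], [[0, -2, 0], 0], [[0, -2, 0], 0]]}}

```text
clock: 13.88
ee_pos: [0.5382, 0.1032, 0.2009]
tool_rot: [3.136, -0.0, -1.319]
wrist_force: [-6.3, -1.4, 5.0]
grip_width: 0.0
```

Request:
{"method": "arm_command", "body": {"moves": [[[0, -1, 0], 0], [[0, -2, 0], 0], [[0, -2, 0], 0]]}}

```text
clock: 14.13
ee_pos: [0.5389, 0.1034, 0.2008]
tool_rot: [3.132, -0.0, -1.319]
wrist_force: [-8.3, -1.0, 7.4]
grip_width: -0.0003
```

Request:
{"method": "arm_command", "body": {"moves": [[[0, -1, 0], 0], [[0, -2, 0], 0], [[0, -2, 0], 0]]}}

```text
clock: 14.38
ee_pos: [0.5395, 0.1035, 0.2007]
tool_rot: [3.128, -0.0, -1.319]
wrist_force: [-12.7, -2.2, 10.8]
grip_width: -0.0
```

```bash
python3 go.py -30 80 26
```

```text
clock 14.3833 at [  8.8 156.9] 27.7 shift [76.9 38.7  2.3] turn 0.0
```

Request:
{"method": "arm_command", "body": {"moves": [[[0, 10, 0], 0], [[0, 30, 0], 0], [[25, 42, 0], 0], [[60, 42, 0], 0], [[98, 42, 0], 0]]}}

```text
clock: 14.8
ee_pos: [0.5277, 0.0001, 0.2011]
tool_rot: [-3.141, 0.001, -1.315]
wrist_force: [0.2, 0.1, -0.2]
grip_width: -0.0002
```

Request:
{"method": "arm_command", "body": {"moves": [[[0, 0, 0], 0], [[0, -25, 0], 0], [[0, -50, 0], 0], [[0, -64, 0], 0], [[0, -64, 0], 0]]}}

```text
clock: 15.22
ee_pos: [0.5935, 0.0166, 0.2016]
tool_rot: [-3.134, -0.0, -1.318]
wrist_force: [0.8, 0.8, -0.4]
grip_width: -0.0001
```

```bash
python3 go.py 35 84 26
```

```text
clock 15.2167 at [39.4 59.2] 28.6 shift [-24.8   4.4   2.5] turn 0.03
```

Request:
{"method": "arm_command", "body": {"moves": [[[-6, 3, 0], 0], [[-12, 3, 0], 0], [[-18, 3, 0], 0], [[-21, 3, 0], 0], [[-24, 3, 0], 0]]}}

```text
clock: 15.63
ee_pos: [0.5801, 0.0384, 0.2011]
tool_rot: [3.141, -0.0, -1.318]
wrist_force: [0.3, -6.7, -1.5]
grip_width: -0.0002
```

Request:
{"method": "arm_command", "body": {"moves": [[[-1, 0, 0], 0], [[-2, 0, 0], 0], [[-2, 0, 0], 0]]}}

```text
clock: 15.88
ee_pos: [0.5801, 0.0386, 0.2011]
tool_rot: [3.141, -0.002, -1.32]
wrist_force: [-0.7, -4.1, 0.5]
grip_width: -0.0001
```

```bash
python3 go.py 35 84 26
```

```text
clock 15.8833 at [31.9 83.8] 28.1 shift [-0.2 -3.1  2.1] turn -0.06
```

Request:
{"method": "arm_command", "body": {"moves": [[[-1, 0, 0], 0], [[-2, 0, 0], 0], [[-3, 0, 0], 0], [[-3, 0, 0], 0]]}}

```text
clock: 16.22
ee_pos: [0.5799, 0.0391, 0.2012]
tool_rot: [3.141, -0.005, -1.322]
wrist_force: [1.0, -8.4, -0.7]
grip_width: 0.0
```

Request:
{"method": "arm_command", "body": {"moves": [[[-1, 0, 0], 0], [[-2, 0, 0], 0], [[-2, 0, 0], 0]]}}

```text
clock: 16.47
ee_pos: [0.5797, 0.0395, 0.2012]
tool_rot: [3.141, -0.007, -1.324]
wrist_force: [1.7, -12.5, -0.3]
grip_width: -0.0002
```

```bash
python3 go.py 35 84 26
```

```text
clock 16.4667 at [31.8 84.8] 28.2 shift [ 0.8 -3.2  2.2] turn -0.28
```

Seated at the end plate, since the force rises without any travel. Next I'll retreat and go behind the slide.

Request:
{"method": "arm_command", "body": {"moves": [[[10, 0, 0], 0], [[28, 0, -15], 0], [[40, 10, -50], 0], [[70, 20, -75], 0], [[105, 35, -90], 0]]}}

```text
clock: 16.88
ee_pos: [0.573, -0.0633, 0.2938]
tool_rot: [-3.135, 0.002, -1.313]
wrist_force: [1.3, -0.3, 0.1]
grip_width: 0.0
```

Request:
{"method": "arm_command", "body": {"moves": [[[38, 0, 0], 0], [[76, 0, 0], 0], [[114, 0, 0], 0], [[152, 0, 0], 0], [[185, 0, 0], 0]]}}

```text
clock: 17.3
ee_pos: [0.6178, -0.2475, 0.2915]
tool_rot: [-3.14, -0.0, -1.32]
wrist_force: [0.5, 0.7, -0.1]
grip_width: -0.0004
```

Request:
{"method": "arm_command", "body": {"moves": [[[3, 0, 0], 0], [[3, 0, 0], 0], [[3, 0, 0], 0]]}}

```text
clock: 17.55
ee_pos: [0.6183, -0.2467, 0.2909]
tool_rot: [-3.141, 0.002, -1.318]
wrist_force: [-0.4, 0.1, 0.4]
grip_width: -0.0001
```

```bash
python3 go.py -3 -205 30;  python3 - <<'E'
from h import *
print(camera_model("wrist"))
im=get_image("wrist"); cv2.imwrite(f"pics/wrist9.png",im[:,:,::-1])
E
```

```text
clock 17.55 at [  -2.1 -201.9] 117.9 shift [ 3.3  0.9 87.9] turn 0.04
{'K': array([[335.47324511,   0.        , 321.53633924],
       [  0.        , 335.47324511, 242.25848419],
       [  0.        ,   0.        ,   1.        ]]), 'xyz': array([ 0.69956693, -0.22671629,  0.26076971]), 'rotation': array([ 2.81600568e+00,  2.38012973e-03, -1.31825070e+00])}
```

View pics/wrist9.png

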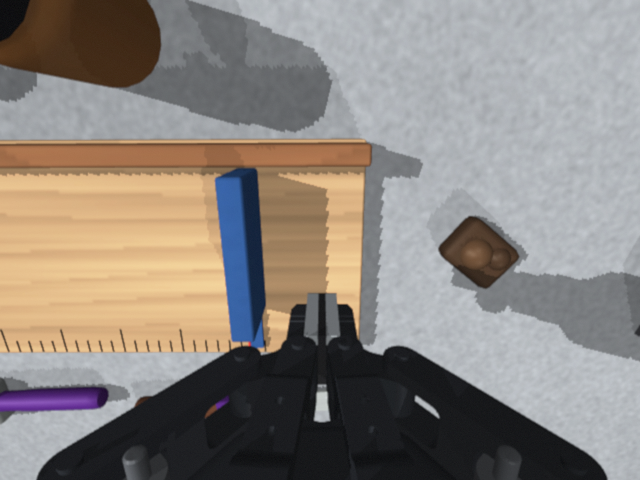

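The wrist view shows the plate's top edge at columns 218–258 and its back base at about column 263, with clear space behind it. I'll go down to tip z of about 40 mm.

Request:
{"method": "arm_command", "body": {"moves": [[[2, 0, 25], 0], [[2, 0, 50], 0], [[2, 0, 68], 0], [[2, 0, 78], 0], [[2, 0, 78], 0]]}}

```text
clock: 18.02
ee_pos: [0.618, -0.2473, 0.2108]
tool_rot: [3.138, 0.004, -1.316]
wrist_force: [-0.3, 0.4, 0.7]
grip_width: -0.0001
```

Request:
{"method": "arm_command", "body": {"moves": [[[-6, 0, 0], 0], [[-12, 0, 0], 0], [[-18, 0, 0], 0], [[-22, 0, 0], 0], [[-26, 0, 0], 0]]}}

```text
clock: 18.43
ee_pos: [0.6124, -0.2237, 0.2141]
tool_rot: [-3.14, -0.0, -1.318]
wrist_force: [-0.1, 0.4, 0.3]
grip_width: -0.0003
```

Request:
{"method": "arm_command", "body": {"moves": [[[-4, 0, 0], 0], [[-8, 0, 0], 0], [[-12, 0, 0], 0], [[-16, 0, 0], 0], [[-20, 0, 0], 0]]}}

```text
clock: 18.85
ee_pos: [0.6073, -0.2059, 0.2134]
tool_rot: [-3.141, -0.002, -1.32]
wrist_force: [0.8, -1.8, 2.0]
grip_width: -0.0001
```

```bash
python3 go.py -3 60 40;  python3 - <<'E'
from h import *
im=get_image("wrist"); cv2.imwrite(f"pics/wrist10.png",im[:,:,::-1])
E
```

```text
clock 18.85 at [  -2.6 -159.7] 40.4 shift [-219.7    0.6    0. ] turn -0.05
```

View pics/wrist10.png

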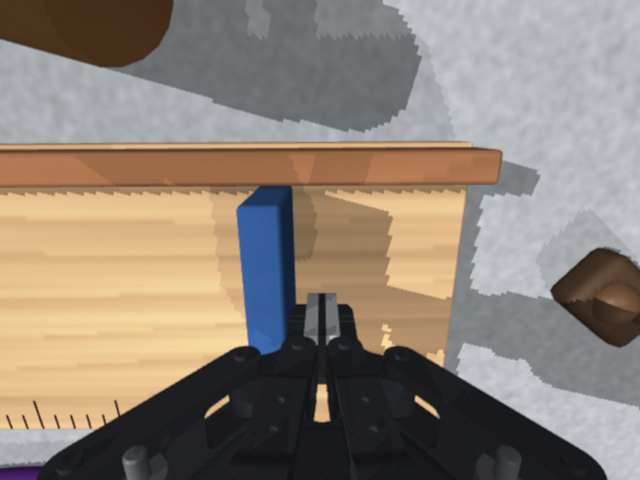

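Request:
{"method": "arm_command", "body": {"moves": [[[-8, 0, 0], 0], [[-16, 0, 0], 0], [[-24, 0, 0], 0], [[-32, 0, 0], 0], [[-40, 0, 0], 0]]}}

```text
clock: 19.32
ee_pos: [0.5969, -0.1656, 0.2132]
tool_rot: [3.141, 0.0, -1.319]
wrist_force: [0.6, -3.0, 2.6]
grip_width: -0.0004
```

Request:
{"method": "arm_command", "body": {"moves": [[[-8, 0, 0], 0], [[-16, 0, 0], 0], [[-24, 0, 0], 0], [[-32, 0, 0], 0], [[-40, 0, 0], 0]]}}

```text
clock: 19.73
ee_pos: [0.5869, -0.1271, 0.2131]
tool_rot: [3.141, -0.0, -1.319]
wrist_force: [-0.1, -2.8, 2.5]
grip_width: -0.0
```

Request:
{"method": "arm_command", "body": {"moves": [[[-8, 0, 0], 0], [[-16, 0, 0], 0], [[-24, 0, 0], 0], [[-32, 0, 0], 0], [[-40, 0, 0], 0]]}}

```text
clock: 20.15
ee_pos: [0.5769, -0.0884, 0.213]
tool_rot: [3.141, 0.0, -1.319]
wrist_force: [-0.8, -2.7, 2.5]
grip_width: -0.0001
```

Request:
{"method": "arm_command", "body": {"moves": [[[-8, 0, 0], 0], [[-16, 0, 0], 0], [[-24, 0, 0], 0], [[-32, 0, 0], 0], [[-40, 0, 0], 0]]}}

```text
clock: 20.57
ee_pos: [0.5668, -0.0496, 0.213]
tool_rot: [3.141, 0.0, -1.319]
wrist_force: [-1.3, -3.7, 1.4]
grip_width: -0.0001
```

Request:
{"method": "arm_command", "body": {"moves": [[[-6, 0, 0], 0], [[-12, 0, 0], 0], [[-18, 0, 0], 0], [[-22, 0, 0], 0], [[-26, 0, 0], 0]]}}

```text
clock: 20.98
ee_pos: [0.5608, -0.0247, 0.213]
tool_rot: [3.141, 0.0, -1.319]
wrist_force: [-1.6, -3.5, -1.5]
grip_width: 0.0002
```

```bash
python3 go.py -3 69 40;  python3 - <<'E'
from h import *
im=get_image("wrist"); cv2.imwrite(f"pics/wrist11.png",im[:,:,::-1])
E
```

```text
clock 20.9833 at [-2.6 27.4] 40.0 shift [-41.6   0.4  -0. ] turn 0.01
```

View pics/wrist11.png

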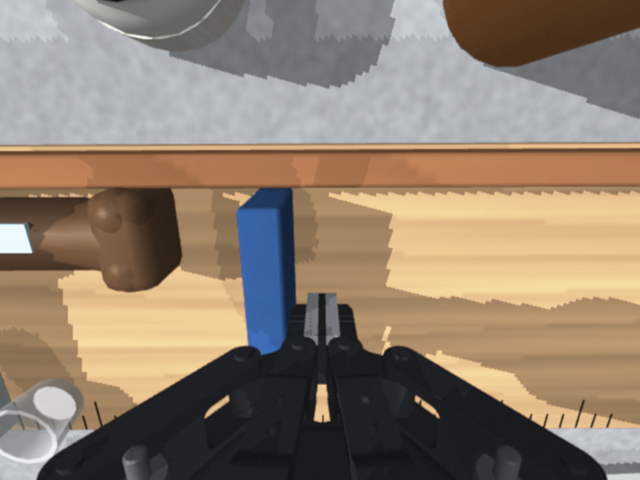

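Request:
{"method": "arm_command", "body": {"moves": [[[-6, 0, 0], 0], [[-12, 0, 0], 0], [[-18, 0, 0], 0], [[-23, 0, 0], 0], [[-27, 0, 0], 0]]}}

```text
clock: 21.45
ee_pos: [0.554, 0.0019, 0.2131]
tool_rot: [-3.141, 0.0, -1.318]
wrist_force: [-0.7, -2.6, -2.2]
grip_width: -0.0001
```

Request:
{"method": "arm_command", "body": {"moves": [[[-2, 0, 0], 0], [[-4, 0, 0], 0], [[-6, 0, 0], 0], [[-8, 0, 0], 0], [[-8, 0, 0], 0]]}}

```text
clock: 21.87
ee_pos: [0.5522, 0.0092, 0.2131]
tool_rot: [-3.141, 0.0, -1.319]
wrist_force: [0.2, -2.3, 0.0]
grip_width: -0.0001
```

```bash
python3 go.py -3 69 40;  python3 - <<'E'
from h import *
im=get_image("wrist"); cv2.imwrite(f"pics/wrist12.png",im[:,:,::-1])
E
```

```text
clock 21.8667 at [-2.4 62.4] 40.1 shift [-6.6  0.6  0.1] turn 0.03
```

View pics/wrist12.png

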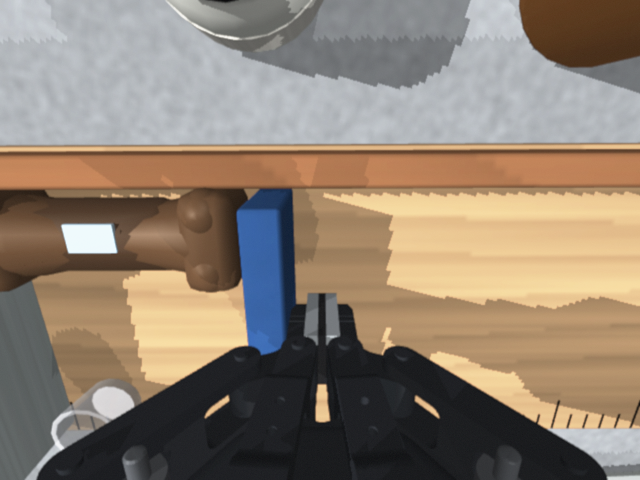

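The remaining gap is a few mm, so I'll creep with 1 mm steps.

Request:
{"method": "arm_command", "body": {"moves": [[[-1, 0, 0], 0], [[-2, 0, 0], 0], [[-3, 0, 0], 0], [[-3, 0, 0], 0]]}}

```text
clock: 22.25
ee_pos: [0.5516, 0.0118, 0.2132]
tool_rot: [-3.141, -0.0, -1.319]
wrist_force: [0.3, -1.7, 0.4]
grip_width: 0.0001
```

Request:
{"method": "arm_command", "body": {"moves": [[[-1, 0, 0], 0], [[-2, 0, 0], 0], [[-2, 0, 0], 0]]}}

```text
clock: 22.5
ee_pos: [0.551, 0.0138, 0.2132]
tool_rot: [-3.141, 0.0, -1.319]
wrist_force: [-0.5, -2.0, -0.1]
grip_width: -0.0001
```

Request:
{"method": "arm_command", "body": {"moves": [[[-1, 0, 0], 0], [[-1, 0, 0], 0]]}}

```text
clock: 22.67
ee_pos: [0.5509, 0.0142, 0.2132]
tool_rot: [-3.141, -0.001, -1.319]
wrist_force: [1.9, -2.6, -0.1]
grip_width: -0.0001
```

Request:
{"method": "arm_command", "body": {"moves": [[[-1, 0, 0], 0], [[-1, 0, 0], 0]]}}

```text
clock: 22.83
ee_pos: [0.5508, 0.0145, 0.2132]
tool_rot: [-3.141, -0.002, -1.32]
wrist_force: [1.2, -5.5, -0.2]
grip_width: -0.0001
```

Request:
{"method": "arm_command", "body": {"moves": [[[-1, 0, 0], 0], [[-1, 0, 0], 0]]}}

```text
clock: 23.0
ee_pos: [0.5507, 0.0146, 0.2133]
tool_rot: [-3.141, -0.003, -1.321]
wrist_force: [2.5, -6.5, -0.8]
grip_width: 0.0003
```

Request:
{"method": "arm_command", "body": {"moves": [[[5, 0, 0], 0], [[15, 0, 0], 0], [[30, 0, 0], 0], [[40, 0, -25], 0], [[40, 0, -60], 0]]}}

```text
clock: 23.42
ee_pos: [0.5591, -0.025, 0.2712]
tool_rot: [3.135, 0.0, -1.322]
wrist_force: [0.1, -1.1, 0.4]
grip_width: 0.0003
```

Request:
{"method": "arm_command", "body": {"moves": [[[0, 20, -15], 0], [[-25, 45, -25], 0], [[-50, 65, -25], 0], [[-75, 85, -25], 0], [[-85, 90, -25], 0]]}}

```text
clock: 23.83
ee_pos: [0.4476, 0.0396, 0.2983]
tool_rot: [3.136, 0.003, -1.315]
wrist_force: [-0.5, 0.8, 0.1]
grip_width: 0.0002
```

Request:
{"method": "arm_command", "body": {"moves": [[[0, 0, 0], 0], [[0, 0, 0], 0], [[0, 0, 0], 0]]}}

```text
clock: 24.08
ee_pos: [0.453, 0.0371, 0.2981]
tool_rot: [-3.14, -0.0, -1.32]
wrist_force: [0.8, 0.0, 0.1]
grip_width: 0.0001
```

```bash
python3 go.py -3 69 40;  python3 - <<'E'
from h import *
im=get_image("wrist")[:,:,::-1]; cv2.imwrite(f"pics/wrist13.png",im)
im=get_image("side")[:,:,::-1]; cv2.imwrite(f"pics/side13.png",cv2.resize(im[160:400,200:480],None,fx=2.5,fy=2.5,interpolation=cv2.INTER_CUBIC))
E
```

```text
clock 24.0833 at [-91.5 114.1] 125.1 shift [ 45.  -88.4  85.3] turn -0.05
```

View pics/wrist13.png

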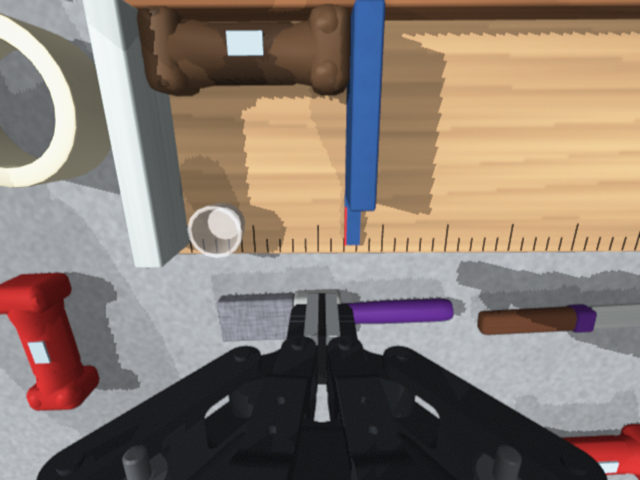

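View pics/side13.png

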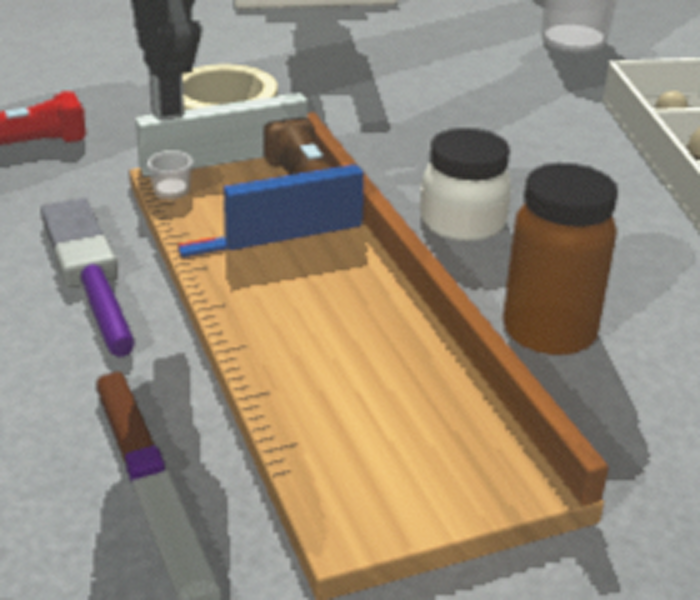

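Run:
```python
import cv2
im=cv2.imread("pics/wrist13.png"); cv2.imwrite("pics/wrist13z.png",cv2.resize(im[0:120,120:390],None,fx=2.9,fy=2.9,interpolation=cv2.INTER_CUBIC))
```

```text
(no output)
```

View pics/wrist13z.png

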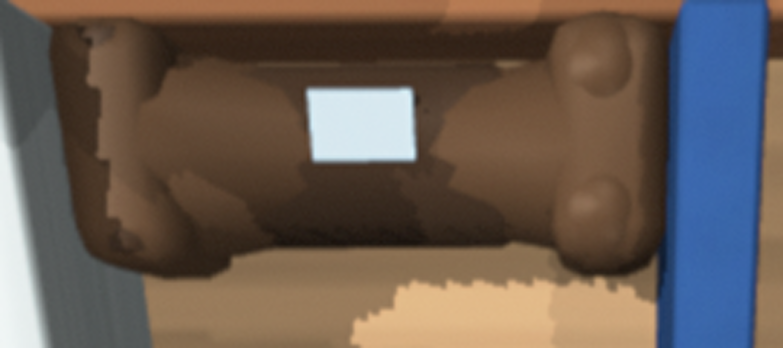

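```bash
python3 -c "
from cell import *
print(get_state()['wrist_force'],get_state()['clock']); print(sign_off())"
```

```text
[-0.45954525 -0.94243972 -0.05644705] 24.1833
the job is handed in; nothing more can be done
None
```

The bone lies along the back fence with its end against the fixed end plate, and the blue sliding plate touches its other end. I handed the job in at 24.2 s, with the gripper shut throughout and then raised clear.

- **How it was done:** I pushed the bone's shaft sideways onto the fence and then pushed its tail along the fence to the end plate. Next I gave the shaft a light nudge to be sure of the fence and pressed the tail again. Last, I pushed the slide up from behind its back face.
- **Contact:** Force rose with almost no further travel at the fence (about 13 N on the final nudge), at the end plate (about 12.5 N) and at the slide (about 6.5 N).
- **Last pictures:** The bone is square to the fence to within about 1 mm. I saw no gap at either end, and the pot, jars, tape roll, brush and palette knife look undisturbed. The chip is not in the last pictures. I last saw it at about 17.5–19 s, still in place and clear of the fingers.
- **Disagreements:**
  - My board position from the top camera put the fence about 3 mm too near, so I relied on contact force for the final seating.
  - One early wrist picture was about 10 mm off because I took it while the arm was still settling, so I did not use its positions.

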